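Lock the sensor slide home with the ball-lock pin

ROBOT

A 6-joint arm with a two-finger parallel gripper is mounted at the origin on a cart in front of the work surface, level with it; the furniture and walls round the work are solid. World frame = base frame: x ahead of the robot, y to its left, z up, the work surface at z = 0. Lengths are in m, angles in degrees, forces in N, time in s.
With the tool pointing down it reaches from about 0.4 to 0.825 m from the base axis. Payload 7 kg.
Tool frame: the origin (TCP) lies on the centre line of the jaws, within the pads' length; the fingertips stand 22 mm ahead of it and the grasp point (between the pads) lies 3 mm ahead of it; z points along the fingers, y is the line along which they close (so a half turn about z gives the same grasp; the last joint's range is limited). The gripper opens to 88 mm and grips with 3 to 60 N. Pads are 19 mm wide; open, the fingers measure 130 mm over their backs; the gripper's body (78 mm by 193 mm) begins 47 mm behind the grasp point.
Start: joints at [-47.149, 20.546, 0.682, 0, -70.136, -16.507], TCP at [0.3, -0.605, 0.249] pointing down, gripper open.
Joint ranges: [-176.03, 176.03], [-82.01, 121.73], [-58.28, 71.71], [-173.87, 95.51], [-174.79, -0.11], [-173.66, 173.66]. Speed limits (degrees/s): [136.94, 136.94, 172.46, 180, 180, 180].

INTERFACE

Orientations are given as [roll, pitch, yaw] about the fixed x, y, z axes, in that order (R = Rz(yaw) Ry(pitch) Rx(roll)).
In Python, from plant import get_state, cams, r gives the robot as it stands.
- The arm moves only by the tool apply_moves, never from a script. Its argument "targets" is a list of rows, each an object with "dp": the shift along the world's x, y, z in m, a list of three; "yaw": the turn about the world's z in degrees. In form: [{"dp": [x, y, z], "yaw": yaw}, ...]. A call has 1 to 20 rows; each row is the pose to reach, as a shift and turn from the pose commanded when the call began; what a row does not reach only later rows make up. A row lasts 1/12 s, in which the tool goes at most 41.7 mm and 7.16 degrees, less where a joint would pass 70% of its speed; a pose out of reach is approached as far as the arm can. A call with a gripper value outside its range is refused whole. "grip" is the gripper command: -1 is fully open, 1 is shut, values between are in proportion, set as the call begins (left out, the last holds). The fingers move at their own pace and stop on an object; "squeeze" is the grip in N (left out, the last holds). Time passes only in rows, so rows that repeat a pose let the fingers close. It gives the time, the measured TCP pose, the force, the opening and the grip force at its end, in the units of the state.
- get_state(): the state, without advancing time (a new reading comes with each control period).
- cams.capture(name): name is "scene" or "top" or "wrist"; returns a dict with "image" (384x512x3 uint8, red, green, blue), "range_z" (384x512 float32, m along the optical axis (not along the pixel's ray), 0 where there is no reading), "fx", "fy", "cx", "cy" (pixels), "R" (3x3) and "t" (3): a world point X has camera coordinates R X + t; the wrist camera has in their place "T_tool_cam" (4x4, takes a point from camera to tool coordinates, whose origin is the TCP and whose axes are the flange's). Camera axes: x right, y down, z forward; pixel columns grow to the right and rows downward; lengths in m; the calibration is good to about 2 mm. The wrist camera is an equidistant fisheye: a pixel r from the principal point sees the ray r / f radians off the axis. A picture is of the moment at which its call begins: read the wrist's pose just before it.
- r.close_job(): hands the job in; it is judged then, once.
The state is a dict: "time_s": time; "joints": joint angles; "qd": joint speeds; "joint_torque": joint torques, N m; "tcp_pos": TCP position; "eef_rot": TCP orientation; "contact_force": force on the tool from outside, world axes, zero at the start; "moment": the same for the moment, N m; "gripper_width": finger opening in m; "gripper_force": force on a finger pad.
Only numpy, scipy, OpenCV 4.12 (cv2) and the standard library are available. Lean on these libraries where they do the work, as an engineer would, in place of code of your own. Each camera call takes 0.05 s, during which the arm holds its last target. There are 200 camera calls.

TASK

Push the test fixture's loading slide fully home so that its sensor meets the nozzle, then take the ball-lock pin from its grey block, put it down through the clevis bore with both side buttons squeezed until its collar sits on the clevis, and let go so that the balls spring out and lock it. The bore is not exactly where the fixture's base suggests, so feel for it gently: never bear on the fixture, by hand or through the pin, with more than about 40 N. Leave the other things on the bench where they are.

Things in the scene. Friction and masses are not known exactly. Their poses are not given: they have to be found in the camera images.
- fixture: Sensor test fixture: dark base plate 140x104x8 mm, on it an aluminium clevis 56 (x) by 76 (y) mm with the pin bore, and a loading slide that sticks out to -x and goes home along +x. Origin on the bench, nominally under the bore; z up. Heights over the bench: clevis top plate 48 to 60 mm, slide 39 to 47, lower plate 30 to 38, open below down to 8.
- bore_mark (a point): Nominal bore mouth on the clevis's top face, 60 mm over the bench, fixed to the base. The clevis is clamped in slots: the true bore lies up to 3 mm off in fixture x and in y (not reported; it does not shift under load). Pressed lightly, a pin whose tip overhangs the bore sits 0.1 to 0.3 mm lower than elsewhere. Bores 13 mm wide (slide 13.7), 1 mm chamfers. A home pin's collar rests at this height.
- carriage (a joint): Loading slide, m: 0 = home at its hard stop, hole in line with the bores; grows as it is pulled out to the fixture's -x (starts 0.015 to 0.035, limit 0.045). 2.5 N friction, stays where left. The pin passes only within about 1 mm of home. Pushed at its upright end tab: 36 wide (y), 6 mm thick, 45 to 79 mm over the bench, outer face 106 mm + joint value to -x of the bore.
- sensor_place (a point): Fixed to the base: where the sensor's centre on the slide is when home, 75 mm to -x of the nominal bore and 60 mm over the bench. The sensor is 19x21 mm, its top 74 mm over the bench; a brass nozzle (8 mm thick, top 60 mm high) reaches to it from the clevis. Fingers that grip the pin along the fixture's y stay clear of both.
- park: Grey plastic block 56x56x52 mm with a wide blind hole (23 mm, open upward) in which the pin stands at the start. Origin: centre of underside. The pin lifts out without pressing its buttons.
- pin: Ball-lock pin, about 0.12 kg, upright. Origin: centre of the underside of its collar (disc 25 mm wide, 4 mm thick); z up, away from the tip. Below: shank 12 mm in diameter, 44 mm long, last 2 mm tapered to 10 mm, two balls at +y and -y 3 mm proud of it, 32 to 37 mm below the origin. Above: dark head block 26 (x) by 20 (y) mm, top at 40 mm, with a button at +y and at -y.
- pin_grip (a point): On the pin's axis midway between its two buttons, 26 mm above its origin, axes as the pin's. Each button is 22 mm wide (x), 24 mm high; 33 mm over both outer faces, 25 mm when both are fully pressed. Gripping along the pin's y squeezes them and draws the balls in; gripping along x does not.
- button_a (a joint): Button with its ball on the pin's +y side, m: 0 = out, ball locked out; 0.004 = fully pressed. The ball is inside the shank from 0.003. Spring 1.5 N at 0 to 3.5 N at 0.004.
- button_b (a joint): The same on the pin's -y side.
- bin_of_caps: Bystander: small yellow open bin of caps, 64x94x34 mm.
- roll_of_tape: Bystander: amber tape roll, 66 mm across, 19 mm high.
- setting_ring: Bystander: thick steel ring, 40 mm across, 14 mm high.
- red_driver: Bystander: red-handled screwdriver lying down, 196 mm long.
- slide_caliper: Bystander: caliper lying flat, 225 mm long.
- jar_of_swabs: Bystander: white jar of swabs, 45 mm across, 78 mm high.
- thin_plug: Bystander: black test plug lying down, 55 mm long, 19 mm thick.
Things that resemble listed ones, but are neither listed nor needed, are in the scene too. Of the things like the pin, leave any that is blue; of the rest the smaller one is meant.

How it is judged (in metres and radians):
On the way, in this order (a step that is already met when the one before it is completed fails the run):
1. the slide is pushed home (within 1.5 mm of its stop) (value of joint carriage below 0.0015 m), for 0.2 s.
2. the pin is in the clevis bore about 20 mm deep or more with both buttons squeezed (x of pin in the frame of fixture between -0.0065 and 0.0065 m and y of pin in the frame of fixture between -0.0065 and 0.0065 m and z of pin in the frame of fixture below 0.085 m and angle between pin's own z axis and vertical below 0.08 rad and value of joint each of button_a, button_b above 0.002 m), for 0.1 s.
At the end, for the whole second after the job is handed in: The pin stands upright (within 0.08 rad) in the clevis bore with its collar on the top face (within 2.5 mm), both buttons and balls sprung out (within 1 mm), at rest and let go, and the slide is home within 2 mm (x of pin in the frame of fixture between -0.0065 and 0.0065 m and y of pin in the frame of fixture between -0.0065 and 0.0065 m and z of pin in the frame of fixture between 0.057 and 0.0625 m and angle between pin's own z axis and vertical below 0.08 rad and value of joint each of button_a, button_b below 0.001 m and value of joint carriage below 0.002 m and linear speed of pin below 0.01 m/s); the robot touches nothing.
It fails at once if the pin is pressed on the fixture with more than 40 N (contact force between pin and fixture above 40 N).
It fails at once if the robot pushes on the fixture with more than 40 N (contact force between any of the fingers, the arm and fixture above 40 N).
It fails at once if a bystander is moved by more than 20 mm (distance of any of bin_of_caps, roll_of_tape, setting_ring, red_driver, slide_caliper, jar_of_swabs, thin_plug from where it was at the start of the episode above 0.02 m).
It also fails if it takes over 61 s, if anything falls off the work surface, if the arm or the gripper's body presses on something with over 40 N, if the wrist force passes 120 N, or if a joint passes its speed limit or range.

## Working session

There is one attempt and no reset: what is moved stays moved. The work goes in short steps, Python scripts to look and compute and a tool call to move; the robot and the scene stay as the last step left them, time stands still between calls to the robot, and variables do not carry over. Pictures are saved under pics/ and viewed, at most 10 in all, crops included, and the job is handed in when it is done.

Besides the shell and the picture viewer there is one more tool, called after "Emit:" as name(argument=value, ...), one argument or row to a line, values as JSON. apply_moves: Moves the arm, as the interface text tells. Its arguments: {"type":"object","properties":{"targets":{"type":"array","items":{"type":"object","properties":{"dp":{"type":"array","items":{"type":"number"}},"yaw":{"type":"number"}}}},"grip":{"type":"number"},"squeeze":{"type":"number"}},"required":["targets"]}

```bash
mkdir -p pics; ls
cat > h.py <<'E'
import numpy as np, cv2
from plant import get_state, cams, r
def cap(n, f=None):
    c=cams.capture(n)
    if f: cv2.imwrite('pics/'+f, c['image'][:,:,::-1])
    return c
def cloud(c):
    z=c['range_z']; v,u=np.mgrid[:z.shape[0],:z.shape[1]]
    P=np.stack([(u-c['cx'])/c['fx']*z,(v-c['cy'])/c['fy']*z,z],-1)
    W=(P-c['t'])@c['R']; W[z==0]=np.nan
    return W
E
python3 - <<'E'
from h import *
import pickle
s=get_state(); print({k:np.round(v,3) for k,v in s.items()})
a=cap('scene','scene.png'); b=cap('top','top.png')
pickle.dump((a,b),open('c.pkl','wb'))
cv2.imwrite('pics/both.png',cv2.resize(np.vstack([a['image'],b['image']])[:,:,::-1],None,fx=.78,fy=.78))
for c in(a,b): print(-c['R'].T@c['t'],c['fx'],c['R'][2])
E
```

```text
pics
{'time_s': np.float64(0.0), 'joints': array([-4.7149e+01,  2.0592e+01,  6.3300e-01, -2.0000e-02, -7.0134e+01,
       -1.6507e+01]), 'qd': array([-0.036,  0.014, -0.01 ,  0.033, -0.063, -0.   ]), 'joint_torque': array([-2.0000e-03, -5.8272e+01,  2.9306e+01,  6.9970e+00,  7.0000e-03,
       -0.0000e+00]), 'tcp_pos': array([ 0.299, -0.605,  0.248]), 'eef_rot': array([ 1.79905e+02, -8.00000e-03, -1.53663e+02]), 'contact_force': array([-0.128,  0.447,  0.431]), 'moment': array([-0.025,  0.036, -0.005]), 'gripper_force': np.float64(0.0), 'gripper_width': np.float64(0.087)}
[-0.26054166  0.42227421  0.84858884] 355.1706595518721 [ 0.68417122 -0.35256156 -0.63844349]
[ 0.27460435 -0.00287878  1.41001968] 372.9474071523252 [ 2.17729207e-01 -1.71061623e-04 -9.76009202e-01]
```

View pics/top.png

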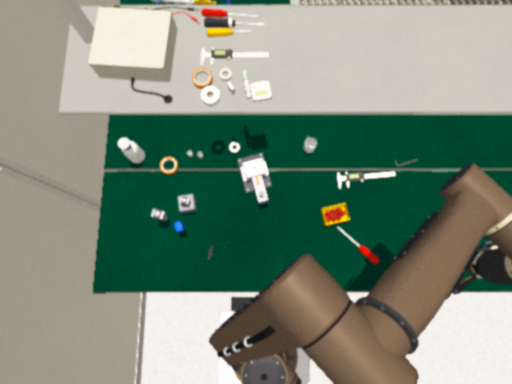

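View pics/scene.png

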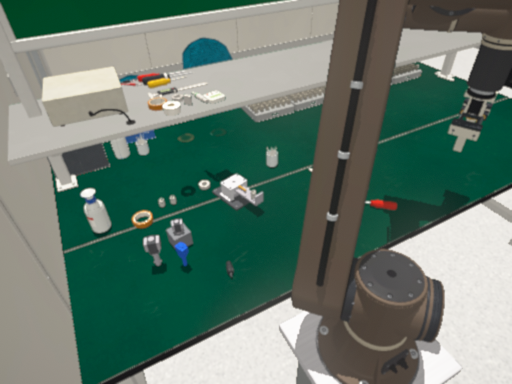

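The top view shows the fixture at (256,178) with its slide pointing down towards the robot. Pin candidates are (158,214), grey and standing alone, (187,203), in the grey block, and (180,227), blue. I'll check them in a close crop and measure.

Run:
```python
from h import *
import pickle
a,b=pickle.load(open('c.pkl','rb'))
A=a['image'][205:275,130:210,::-1]; B=b['image'][185:240,140:210,::-1]; C=b['image'][145:210,230:280,::-1];D=a['image'][165:215,205:275,::-1]
f=lambda I:cv2.resize(I,(390,290),interpolation=cv2.INTER_CUBIC)
cv2.imwrite('pics/crop.png',np.vstack([np.hstack([f(A),f(B)]),np.hstack([cv2.resize(C,(223,290)),f(D)]+[np.zeros((290,167,3),np.uint8)])]))
for n,c in(('s',a),('t',b)):
    W=cloud(c)
    for nm,x0,x1,y0,y1 in [('blk+pins',.2,.5,.1,.45),('fix',.3,.6,-.1,.1)]:
        m=(W[...,2]>.008)&(W[...,2]<.2)&(W[...,0]>x0)&(W[...,0]<x1)&(W[...,1]>y0)&(W[...,1]<y1)
        k,l,st,ce=cv2.connectedComponentsWithStats(m.astype(np.uint8))
        for i in range(1,k):
            if st[i,4]>15:
                p=W[l==i]; print(n,nm,ce[i].round(),st[i,4],p.min(0).round(3),p.max(0).round(3),np.median(p,0).round(3))
```

```text
s blk+pins [153. 248.] 321 [0.471 0.353 0.009] [0.5   0.4   0.115] [0.481 0.377 0.094]
s blk+pins [182. 252.] 186 [0.428 0.291 0.008] [0.467 0.321 0.09 ] [0.443 0.308 0.076]
s blk+pins [230. 269.] 82 [0.335 0.188 0.009] [0.387 0.21  0.023] [0.358 0.2   0.017]
s fix [254. 198.] 184 [ 0.538 -0.018  0.041] [0.6   0.034 0.082] [0.556 0.013 0.056]
s fix [237. 207.] 17 [0.588 0.045 0.008] [0.6   0.073 0.017] [0.597 0.062 0.01 ]
t blk+pins [159. 215.] 121 [0.472 0.352 0.008] [0.5   0.397 0.114] [0.486 0.37  0.105]
t blk+pins [179. 227.] 77 [0.431 0.29  0.01 ] [0.465 0.317 0.091] [0.447 0.303 0.082]
t blk+pins [210. 252.] 58 [0.337 0.187 0.009] [0.385 0.21  0.022] [0.363 0.197 0.015]
t fix [261. 195.] 150 [ 0.539 -0.017  0.009] [0.599 0.032 0.082] [0.568 0.009 0.051]
```

View pics/crop.png

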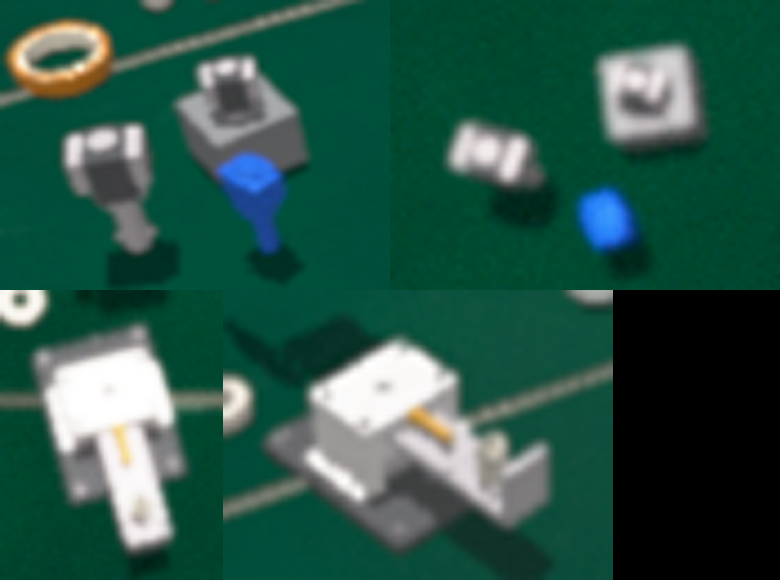

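The crop shows the standing pin (bigger, about 115 mm) at (158,214), the blue one at (180,227), and the smaller pin in the grey block at (187,203). I choose the one in the block. Next I'll measure geometry and obstacles.

Run:
```python
from h import *
import pickle
a,b=pickle.load(open('c.pkl','rb'))
for n,c in(('s',a),('t',b)):
    W=cloud(c); x,y,z=np.moveaxis(W,-1,0)
    def sel(nm,x0,x1,y0,y1,z0,z1):
        m=(x>x0)&(x<x1)&(y>y0)&(y<y1)&(z>z0)&(z<z1); p=W[m]
        if len(p)<5: print(n,nm,len(p));return
        rc=cv2.minAreaRect((p[:,:2]*1000).astype(np.float32))
        print(n,nm,len(p),p.min(0).round(3),p.max(0).round(3),'c',p.mean(0).round(4),'rect',np.round(rc[0],1),np.round(rc[1],1),round(rc[2],1))
    sel('clevis top',.5,.75,-.08,.1,.055,.065)
    sel('base',.5,.75,-.08,.1,.005,.013)
    sel('tab',.45,.6,-.08,.1,.066,.085)
    sel('slide',.45,.6,-.08,.1,.036,.05)
    sel('block top',.48,.6,.25,.36,.046,.057)
    sel('pin head',.48,.6,.25,.36,.08,.12)
    sel('shelf',.4,1.5,-.5,.8,.2,.8)
    sel('tall',.4,1.5,-.1,.5,.085,.2)
```

```text
s clevis top 298 [ 0.539 -0.011  0.055] [0.712 0.081 0.065] c [0.6539 0.0335 0.0608] rect [621.3  25.5] [167.6  80.7] 12.6
s base 274 [ 0.502 -0.076  0.005] [0.747 0.1   0.013] c [0.6389 0.0509 0.0091] rect [624.   11.7] [245.5 175.3] 0.4
s tab 60 [ 0.539 -0.015  0.066] [0.582 0.019 0.082] c [0.5556 0.0057 0.0748] rect [556.4   9.2] [40.3 36.3] 33.4
s slide 66 [ 0.538 -0.016  0.041] [0.6   0.033 0.05 ] c [0.5695 0.0174 0.0466] rect [572.5  11.2] [63.2 35. ] 19.2
s block top 185 [0.51  0.258 0.047] [0.566 0.321 0.057] c [0.532  0.291  0.0528] rect [539.4 288.8] [55.8 59.1] 5.2
s pin head 108 [0.482 0.271 0.08 ] [0.555 0.36  0.11 ] c [0.5319 0.2978 0.0914] rect [522.9 319.4] [ 33.3 107.9] 30.5
s shelf 32211 [ 0.4 -0.5  0.2] [1.475 0.662 0.638] c [0.9443 0.258  0.3886] rect [937.7  81. ] [1074.8 1161.7] 0.0
s tall 728 [0.431 0.271 0.085] [1.138 0.5   0.152] c [0.7289 0.4114 0.1037] rect [778.9 397.9] [708.3 214.3] 4.7
t clevis top 295 [ 0.539 -0.009  0.055] [0.709 0.078 0.065] c [0.6653 0.0339 0.06  ] rect [621.9  23. ] [164.2  75. ] 14.2
t base 416 [ 0.502 -0.08   0.005] [0.75  0.097 0.013] c [0.6573 0.0304 0.008 ] rect [625.8   8.6] [176.6 247.8] 89.8
t tab 44 [ 0.54  -0.016  0.067] [0.581 0.017 0.082] c [0.559  0.0048 0.0749] rect [562.3   3.7] [39.  34.3] 11.7
t slide 70 [ 0.541 -0.009  0.039] [0.599 0.032 0.05 ] c [0.578  0.0116 0.0462] rect [573.1   8.5] [61.6 35.4] 15.9
t block top 146 [0.51  0.257 0.046] [0.575 0.318 0.057] c [0.5387 0.2849 0.0518] rect [542.2 288. ] [57.3 57.4] 10.5
t pin head 85 [0.48  0.27  0.081] [0.555 0.36  0.108] c [0.53   0.3019 0.0928] rect [522.6 318.8] [ 33.3 110. ] 31.3
t shelf 56067 [ 0.4 -0.5  0.2] [1.287 0.665 0.681] c [0.8807 0.2138 0.3528] rect [843.3  82.5] [ 886.5 1165. ] 0.0
t tall 376 [0.432 0.27  0.085] [0.763 0.5   0.154] c [0.6094 0.4078 0.1073] rect [588.1 405.1] [372.9 136.3] 44.6
```

Emit:
apply_moves(
  targets=[
    {"dp": [0.015, 0.035, 0], "yaw": -1},
    {"dp": [0.03, 0.07, 0], "yaw": -2},
    {"dp": [0.045, 0.105, 0.0], "yaw": -3},
    {"dp": [0.06, 0.14, 0], "yaw": -4},
    {"dp": [0.075, 0.175, 0], "yaw": -5},
    {"dp": [0.09, 0.21, 0], "yaw": -6},
    {"dp": [0.105, 0.245, 0], "yaw": -7},
    {"dp": [0.12, 0.28, 0], "yaw": -8},
    {"dp": [0.135, 0.315, 0], "yaw": -9},
    {"dp": [0.15, 0.35, 0], "yaw": -10},
    {"dp": [0.165, 0.385, 0], "yaw": -11},
    {"dp": [0.18, 0.42, 0], "yaw": -12},
    {"dp": [0.195, 0.455, 0], "yaw": -12},
    {"dp": [0.21, 0.49, 0], "yaw": -12},
    {"dp": [0.225, 0.525, 0], "yaw": -12},
    {"dp": [0.24, 0.56, 0], "yaw": -12},
    {"dp": [0.25, 0.6, 0], "yaw": -12},
    {"dp": [0.25, 0.6, 0], "yaw": -12},
    {"dp": [0.25, 0.6, 0], "yaw": -12},
  ],
  grip=-1,
)

```text
time_s: 1.68
tcp_pos: [0.5497, -0.0028, 0.2479]
eef_rot: [180.0, -0.1, -165.5]
contact_force: [-0.1, -0.1, 0.7]
gripper_width: 0.0874
gripper_force: 0.0
```

```bash
cat >> h.py <<'E'
from scipy.spatial.transform import Rotation as Ro
def wcap(f=None):
    s=get_state(); c=cap('wrist',f)
    z=c['range_z']; v,u=np.mgrid[:z.shape[0],:z.shape[1]]
    dx=(u-c['cx'])/c['fx'];dy=(v-c['cy'])/c['fy'];th=np.hypot(dx,dy)+1e-9
    k=np.where(th<1.45,np.tan(np.minimum(th,1.45))/th,np.nan)
    P=np.stack([dx*k*z,dy*k*z,z],-1); T=c['T_tool_cam']
    P=P@T[:3,:3].T+T[:3,3]
    W=P@Ro.from_euler('xyz',s['eef_rot'],degrees=True).as_matrix().T+s['tcp_pos']; W[z==0]=np.nan
    return c,W,s
def sel(W,nm,x0,x1,y0,y1,z0,z1):
    x,y,z=np.moveaxis(W,-1,0)
    m=(x>x0)&(x<x1)&(y>y0)&(y<y1)&(z>z0)&(z<z1); p=W[m]
    if len(p)<5: print(nm,len(p));return
    rc=cv2.minAreaRect((p[:,:2]*1000).astype(np.float32))
    print(nm,len(p),p.min(0).round(3),p.max(0).round(3),'c',p.mean(0).round(4),'rect',np.round(rc[0],1),np.round(rc[1],1),round(rc[2],1))
E
python3 - <<'E'
from h import *
import pickle
a,b=pickle.load(open('c.pkl','rb'))
Wt=cloud(b); 
for y0 in(-.2,0,.2):
    p=Wt[(Wt[...,2]>.2)&(abs(Wt[...,1]-y0)<.05)&(Wt[...,0]>.6)]; print('shelf',p.min(0),p[p[:,0]<p[:,0].min()+.03].mean(0))
c,W,s=wcap('w1.png'); pickle.dump((c,W,s),open('w1.pkl','wb'))
print(s['tcp_pos'],s['eef_rot'],s['joints'].round(1),c['fx'],c['T_tool_cam'].round(3))
sel(W,'clevis',.61,.75,-.08,.12,.055,.066)
sel(W,'tab',.5,.6,-.05,.06,.075,.085)
sel(W,'slide',.5,.63,-.05,.06,.036,.05)
sel(W,'block',.48,.6,.24,.34,.046,.057)
sel(W,'pinhead',.5,.6,.24,.34,.08,.12)
E
```

```text
shelf [ 0.78799771 -0.24996813  0.27685836] [ 0.80080539 -0.19953366  0.29364472]
shelf [ 0.78744558 -0.04999497  0.27736638] [0.80042163 0.00127546 0.29373374]
shelf [0.78714306 0.15002761 0.27583411] [0.80193856 0.19680178 0.29687703]
[ 0.54965404 -0.00283583  0.24787076] [ 1.79994833e+02 -7.04907044e-02 -1.65460276e+02] [ 20.1   8.8 -15.3  -0.  -66.  -95.6] 297.3186396354542 [[-0.001 -0.966 -0.26   0.07 ]
 [ 1.    -0.001  0.001  0.   ]
 [-0.001 -0.26   0.966 -0.136]
 [ 0.     0.     0.     1.   ]]
clevis 1432 [ 0.61  -0.002  0.055] [0.71  0.08  0.063] c [0.6792 0.0379 0.06  ] rect [656.2  31.7] [94.6 76. ] 14.9
tab 219 [ 0.54  -0.015  0.075] [0.583 0.02  0.081] c [0.5491 0.0025 0.0785] rect [563.3   6.5] [39.9 34.9] 15.3
slide 1359 [ 0.54  -0.016  0.04 ] [0.63  0.042 0.05 ] c [0.594  0.015  0.0472] rect [588.8  13.2] [92.4 36. ] 15.3
block 229 [0.511 0.257 0.046] [0.534 0.312 0.055] c [0.5219 0.2765 0.0517] rect [521.7 285.2] [13.8 56.6] 11.1
pinhead 0
```

View pics/w1.png

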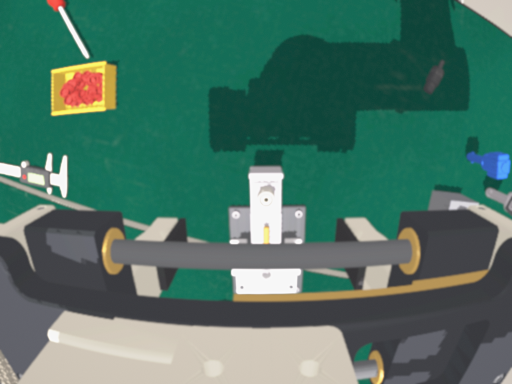

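The wrist view shows the fixture from above, with the tab at (265,173), sensor (266,197), nozzle (266,233) and bore near (266,272). I'll fit these in the fixture frame.

Run:
```python
from h import *
import pickle
c,W,s=pickle.load(open('w1.pkl','rb'))
q=W.reshape(-1,3); q=q[~np.isnan(q[:,0])]
m=(q[:,0]>.5)&(q[:,0]<.76)&(q[:,1]>-.07)&(q[:,1]<.12)
q=q[m]
sl=q[(q[:,2]>.044)&(q[:,2]<.05)]
rc=cv2.minAreaRect((sl[sl[:,0]<.63][:,:2]*1000).astype(np.float32)); print(rc)
for yaw in (14.5,15,15.5):
    t=np.radians(yaw); ex=np.array([np.cos(t),np.sin(t)]); ey=np.array([-ex[1],ex[0]])
    f=np.c_[q[:,:2]@ex,q[:,:2]@ey,q[:,2]]
    P=lambda a:np.percentile(a,[1,99]).round(4)
    ta=f[(f[:,2]>.075)&(f[:,2]<.083)&(f[:,0]<.555)]; cl=f[(f[:,2]>.057)&(f[:,2]<.063)&(f[:,0]>.6)]; s_=f[(f[:,2]>.044)&(f[:,2]<.05)&(f[:,0]<.63)]; ba=f[(f[:,2]>.005)&(f[:,2]<.011)&(f[:,0]>.5)]
    print(yaw,'tab',P(ta[:,0]),P(ta[:,1]),'clev',P(cl[:,0]),P(cl[:,1]),'slide',P(s_[:,1]),len(ta))
    se=f[(f[:,2]>.07)&(f[:,2]<.076)]; print(' sensor',P(se[:,0]),P(se[:,1]))
    cw=f[(f[:,2]>.057)&(f[:,2]<.063)&(abs(f[:,1]-np.median(cl[:,1]))>.012)&(f[:,0]>.6)]; print(' clev w/o nozzle',P(cw[:,0]),P(cw[:,1]))
```

```text
((588.7628173828125, 13.161928176879883), (92.37821960449219, 35.993255615234375), 15.333686828613281)
14.5 tab [0.5272 0.5541] [-0.1524 -0.1176] clev [0.6028 0.6895] [-0.1707 -0.0962] slide [-0.1526 -0.1164] 206
 sensor [0.527  0.5664] [-0.1508 -0.1212]
 clev w/o nozzle [0.6535 0.6895] [-0.171  -0.0958]
15 tab [0.5259 0.5532] [-0.1571 -0.1222] clev [0.603  0.6884] [-0.1766 -0.1021] slide [-0.1575 -0.1217] 207
 sensor [0.5259 0.5652] [-0.1554 -0.1258]
 clev w/o nozzle [0.6523 0.6885] [-0.1768 -0.1017]
15.5 tab [0.5247 0.552 ] [-0.1617 -0.1268] clev [0.6027 0.6873] [-0.1824 -0.1079] slide [-0.1626 -0.1269] 208
 sensor [0.5247 0.5639] [-0.16   -0.1304]
 clev w/o nozzle [0.6512 0.6874] [-0.1826 -0.1076]
```

Run:
```python
from h import *
import pickle
a,b=pickle.load(open('c.pkl','rb'))
t=np.radians(15.1); ex=np.array([np.cos(t),np.sin(t)]); ey=np.array([-ex[1],ex[0]])
for n,c in (('s',a),('t',b)):
    q=cloud(c).reshape(-1,3); q=q[(q[:,0]>.5)&(q[:,0]<.76)&(q[:,1]>-.07)&(q[:,1]<.12)]
    f=np.c_[q[:,:2]@ex,q[:,:2]@ey,q[:,2]]
    P=lambda a:np.percentile(a,[0,3,97,100]).round(4)
    cw=f[(f[:,2]>.053)&(f[:,2]<.066)&(abs(f[:,1]+.14)>.02)&(abs(f[:,1]+.14)<.035)]; print(n,'clev',P(cw[:,0]),len(cw))
    cw=f[(f[:,2]>.053)&(f[:,2]<.066)&(f[:,0]>.65)]; print(n,'clevy',P(cw[:,1]),len(cw))
    cw=f[(f[:,2]>.076)]; print(n,'tab',P(cw[:,0]),P(cw[:,1]))
    cw=f[(f[:,2]>.005)&(f[:,2]<.012)&(abs(f[:,1]+.14)<.05)&(f[:,0]>.57)&(f[:,0]<.77)]; print(n,'base',P(cw[:,0]),P(cw[:,1]))
```

```text
s clev [0.6284 0.6309 0.6844 0.6872] 92
s clevy [-0.1813 -0.1771 -0.101  -0.0998] 144
s tab [0.5227 0.5241 0.5612 0.5624] [-0.1583 -0.1569 -0.1244 -0.1216]
s base [0.5858 0.5872 0.7213 0.7584] [-0.1471 -0.1444 -0.0909 -0.09  ]
t clev [0.6314 0.6326 0.6849 0.6891] 112
t clevy [-0.1782 -0.1761 -0.1051 -0.1034] 179
t tab [0.5258 0.526  0.5597 0.5597] [-0.1591 -0.1576 -0.1278 -0.1253]
t base [0.5713 0.5885 0.7291 0.7588] [-0.19   -0.1878 -0.0913 -0.0901]
```

Emit:
apply_moves(
  targets=[
    {"dp": [-0.03, 0, -0.03]},
    {"dp": [-0.03, 0, -0.06]},
    {"dp": [-0.03, 0, -0.09]},
    {"dp": [-0.03, -0.002, -0.12]},
    {"dp": [-0.03, -0.002, -0.15]},
    {"dp": [-0.03, -0.002, -0.174]},
    {"dp": [-0.03, -0.002, -0.174]},
    {"dp": [-0.03, -0.002, -0.174]},
  ],
  grip=1,
  squeeze=20,
)

```text
$.targets[0]: bad value
```

Emit:
apply_moves(
  targets=[
    {"dp": [-0.03, 0, -0.03], "yaw": 0},
    {"dp": [-0.03, 0, -0.06], "yaw": 0},
    {"dp": [-0.03, 0, -0.09], "yaw": 0},
    {"dp": [-0.03, -0.002, -0.12], "yaw": 0},
    {"dp": [-0.03, -0.002, -0.15], "yaw": 0},
    {"dp": [-0.03, -0.002, -0.174], "yaw": 0.5},
    {"dp": [-0.03, -0.002, -0.174], "yaw": 0.5},
    {"dp": [-0.03, -0.002, -0.174], "yaw": 0.5},
  ],
  grip=1,
  squeeze=20,
)

```text
time_s: 2.4
tcp_pos: [0.5186, -0.0083, 0.0741]
eef_rot: [-180.0, -0.2, -165.2]
contact_force: [0.4, 0.7, 0.6]
gripper_width: 0.0398
gripper_force: 0.0
```

Emit:
apply_moves(
  targets=[
    {"dp": [0.003, 0.004, 0], "yaw": 0},
    {"dp": [0.006, 0.005, 0], "yaw": 0},
    {"dp": [0.009, 0.006, 0], "yaw": 0},
    {"dp": [0.012, 0.007, 0], "yaw": 0},
    {"dp": [0.015, 0.007, 0], "yaw": 0},
    {"dp": [0.018, 0.008, 0], "yaw": 0},
    {"dp": [0.021, 0.009, 0], "yaw": 0},
    {"dp": [0.024, 0.01, 0], "yaw": 0},
    {"dp": [0.027, 0.01, 0], "yaw": 0},
    {"dp": [0.03, 0.011, 0], "yaw": 0},
    {"dp": [0.032, 0.012, 0], "yaw": 0},
    {"dp": [0.033, 0.012, 0], "yaw": 0},
    {"dp": [0.033, 0.012, 0], "yaw": 0},
  ],
)

```text
time_s: 3.48
tcp_pos: [0.5529, 0.0051, 0.0745]
eef_rot: [-180.0, 0.0, -165.2]
contact_force: [-0.6, -1.2, -0.1]
gripper_width: 0.0004
gripper_force: 0.5
```

Emit:
apply_moves(
  targets=[
    {"dp": [0.001, 0, 0], "yaw": 0},
    {"dp": [0.002, 0.0005, 0], "yaw": 0},
    {"dp": [0.003, 0.0008, 0], "yaw": 0},
    {"dp": [0.004, 0.001, 0], "yaw": 0},
    {"dp": [0.005, 0.0013, 0], "yaw": 0},
  ],
)

```text
time_s: 3.9
tcp_pos: [0.5575, 0.0063, 0.0745]
eef_rot: [-180.0, -0.0, -165.2]
contact_force: [-2.8, -0.9, -0.4]
gripper_width: -0.0001
gripper_force: 1.3
```

```bash
cat > tab.py <<'E'
from h import *
t=np.radians(15.1); ex=np.array([np.cos(t),np.sin(t)]); ey=np.array([-ex[1],ex[0]])
print(get_state()['contact_force'])
P=lambda a:np.percentile(a,[0,3,97,100]).round(4)
for n in('top','wrist'):
    q=(cloud(cap(n)) if n=='top' else wcap('w%d.png'%(get_state()['time_s']*100))[1]).reshape(-1,3); q=q[(q[:,0]>.5)&(q[:,0]<.76)&(q[:,1]>-.07)&(q[:,1]<.12)]
    f=np.c_[q[:,:2]@ex,q[:,:2]@ey,q[:,2]]; f=f[(f[:,1]>-.16)&(f[:,1]<-.12)]
    for a,b in((.076,.081),(.07,.075)):
        cw=f[(f[:,2]>a)&(f[:,2]<b)]; print(n,len(cw),P(cw[:,0]) if len(cw) else '')
E
python3 tab.py
```

```text
[-2.78807263 -0.89599362 -0.36717701]
top 0 
top 0 
wrist 92 [0.5296 0.5298 0.5556 0.5561]
wrist 125 [0.5282 0.5285 0.5353 0.5365]
```

Emit:
apply_moves(
  targets=[
    {"dp": [0.0005, 0.0001, 0], "yaw": 0},
    {"dp": [0.001, 0.0003, 0], "yaw": 0},
    {"dp": [0.0015, 0.0004, 0], "yaw": 0},
    {"dp": [0.002, 0.0005, 0], "yaw": 0},
  ],
)

```text
time_s: 4.33
tcp_pos: [0.5595, 0.0069, 0.0745]
eef_rot: [180.0, -0.0, -165.2]
contact_force: [-2.4, -1.4, -2.2]
gripper_width: 0.0002
gripper_force: 1.3
```

Emit:
apply_moves(
  targets=[
    {"dp": [0.0005, 0.0001, 0], "yaw": 0},
    {"dp": [0.001, 0.0003, 0], "yaw": 0},
    {"dp": [0.0015, 0.0004, 0], "yaw": 0},
  ],
)

```text
time_s: 4.58
tcp_pos: [0.561, 0.0073, 0.0745]
eef_rot: [-180.0, -0.0, -165.2]
contact_force: [-2.9, -0.9, -0.4]
gripper_width: 0.0004
gripper_force: 2.5
```

Emit:
apply_moves(
  targets=[
    {"dp": [0.0005, 0.0001, 0], "yaw": 0},
    {"dp": [0.001, 0.0003, 0], "yaw": 0},
    {"dp": [0.0015, 0.0004, 0], "yaw": 0},
  ],
)

```text
time_s: 4.83
tcp_pos: [0.561, 0.0073, 0.0744]
eef_rot: [180.0, -0.2, -165.2]
contact_force: [-10.0, -0.8, 5.8]
gripper_width: 0.001
gripper_force: 4.7
```

Emit:
apply_moves(
  targets=[
    {"dp": [0.0005, 0.0001, 0], "yaw": 0},
    {"dp": [0.001, 0.0003, 0], "yaw": 0},
  ],
)

```text
time_s: 5.0
tcp_pos: [0.561, 0.0073, 0.0744]
eef_rot: [180.0, -0.3, -165.2]
contact_force: [-12.8, -1.7, 7.9]
gripper_width: 0.0005
gripper_force: 6.4
```

Emit:
apply_moves(
  targets=[
    {"dp": [0.0005, 0.0001, 0], "yaw": 0},
    {"dp": [0.001, 0.0003, 0], "yaw": 0},
  ],
)

```text
time_s: 5.17
tcp_pos: [0.5611, 0.0073, 0.0744]
eef_rot: [180.0, -0.4, -165.2]
contact_force: [-15.3, -1.5, 13.1]
gripper_width: 0.0004
gripper_force: 8.1
```

The force rose sharply at the stop, so the slide is home. Now back off, rise and go to the block.

Emit:
apply_moves(
  targets=[
    {"dp": [-0.01, -0.002, 0], "yaw": 0},
    {"dp": [-0.03, -0.008, 0], "yaw": 0},
    {"dp": [-0.035, -0.009, 0.02], "yaw": 0},
    {"dp": [-0.04, -0.009, 0.06], "yaw": 0},
    {"dp": [-0.04, 0.01, 0.1], "yaw": 0},
    {"dp": [-0.04, 0.03, 0.135], "yaw": 0},
    {"dp": [-0.04, 0.06, 0.16], "yaw": 0},
    {"dp": [-0.04, 0.095, 0.175], "yaw": 0},
    {"dp": [-0.04, 0.13, 0.175], "yaw": 0},
    {"dp": [-0.04, 0.165, 0.175], "yaw": 0},
    {"dp": [-0.04, 0.2, 0.175], "yaw": 0},
    {"dp": [-0.04, 0.235, 0.175], "yaw": 0},
    {"dp": [-0.04, 0.265, 0.175], "yaw": 0},
    {"dp": [-0.04, 0.28, 0.175], "yaw": 0},
    {"dp": [-0.04, 0.28, 0.175], "yaw": 0},
    {"dp": [-0.04, 0.28, 0.175], "yaw": 0},
  ],
  grip=-1,
)

```text
time_s: 6.5
tcp_pos: [0.5246, 0.2892, 0.2496]
eef_rot: [180.0, 0.0, -165.1]
contact_force: [0.1, 0.3, -0.4]
gripper_width: 0.0873
gripper_force: 0.0
```

```bash
python3 tab.py
python3 - <<'E'
from h import *
import pickle
c,W,s=wcap('w2.png'); pickle.dump((c,W,s),open('w2.pkl','wb'))
print(s['tcp_pos'],s['eef_rot'],s['joints'].round(0))
sel(W,'block',.49,.6,.24,.34,.049,.055)
sel(W,'pinhead',.5,.575,.25,.325,.07,.12)
sel(W,'pintop',.5,.575,.25,.325,.085,.12)
I=c['image'][:,:,::-1]; x,y,z=np.moveaxis(W,-1,0)
m=(x>.5)&(x<.58)&(y>.25)&(y<.33)&(z>.04)&(z<.12); v,u=np.where(m); print(u.min(),u.max(),v.min(),v.max())
cr=I[max(0,v.min()-8):v.max()+8,u.min()-8:u.max()+8]; cv2.imwrite('pics/w2c.png',cv2.resize(cr,None,fx=5,fy=5,interpolation=cv2.INTER_CUBIC)[:600,:800])
E
```

```text
[ 0.08592724  0.25819269 -0.37606847]
top 13 [0.5548 0.5549 0.5891 0.59  ]
top 16 [0.5538 0.5539 0.5888 0.5893]
wrist 93 [0.5536 0.5538 0.5593 0.5594]
wrist 141 [0.5536 0.5539 0.5926 0.594 ]
[0.52465653 0.2877308  0.24976219] [ 1.79985180e+02  3.42012032e-02 -1.65169537e+02] [  47.   13.   -9.    0.  -67. -123.]
block 1385 [0.511 0.257 0.049] [0.575 0.321 0.055] c [0.537  0.2881 0.0522] rect [543.3 289.1] [56.8 56.2] 9.4
pinhead 835 [0.529 0.27  0.07 ] [0.557 0.306 0.096] c [0.5409 0.288  0.0896] rect [542.9 288.3] [33.3 25.6] 77.0
pintop 721 [0.529 0.271 0.085] [0.557 0.306 0.096] c [0.5422 0.2882 0.0915] rect [543.  288.5] [32.9 25.6] 76.5
232 284 159 211
```

View pics/w2c.png

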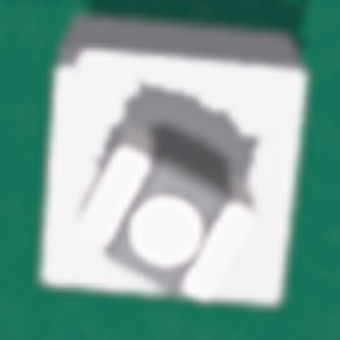

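Slide home is confirmed: the tab face at 0.554 agrees with the bore estimate minus 106 mm. The crop shows the pin in the block with its buttons along about 76° in world, centre (0.543, 0.288), 33×26 mm as specified. Next is the grasp.

Emit:
apply_moves(
  targets=[
    {"dp": [0.004, 0, 0], "yaw": -7},
    {"dp": [0.009, 0, 0], "yaw": -14},
    {"dp": [0.014, 0.0005, 0], "yaw": -21},
    {"dp": [0.018, 0.0005, -0.01], "yaw": -28.5},
    {"dp": [0.018, 0.0005, -0.04], "yaw": -28.5},
    {"dp": [0.018, 0.0005, -0.07], "yaw": -28.5},
    {"dp": [0.018, 0.0005, -0.1], "yaw": -28.5},
    {"dp": [0.018, 0.0005, -0.12], "yaw": -28.5},
    {"dp": [0.018, 0.0005, -0.14], "yaw": -28.5},
    {"dp": [0.018, 0.0005, -0.155], "yaw": -28.5},
    {"dp": [0.018, 0.0005, -0.166], "yaw": -28.5},
    {"dp": [0.018, 0.0005, -0.166], "yaw": -28.5},
    {"dp": [0.018, 0.0005, -0.166], "yaw": -28.5},
  ],
  grip=-0.25,
)

```text
time_s: 7.73
tcp_pos: [0.5428, 0.2882, 0.0838]
eef_rot: [-180.0, 0.0, 166.3]
contact_force: [0.5, 0.4, 0.3]
gripper_width: 0.0547
gripper_force: 0.0
```

Run:
```python
from h import *
s=get_state(); print(s['tcp_pos'],s['eef_rot'],s['gripper_width'],s['contact_force'],s['joints'].round(0))
```

```text
[0.54281552 0.28820942 0.08378287] [-1.79979652e+02  3.21303315e-03  1.66310586e+02] 0.05466235727609751 [0.48208748 0.36631066 0.30413348] [  46.   23.  -19.    0.  -48. -150.]
```

Emit:
apply_moves(
  targets=[
    {"dp": [0, 0, 0], "yaw": 0},
    {"dp": [0, 0, 0], "yaw": 0},
    {"dp": [0, 0, 0], "yaw": 0},
    {"dp": [0, 0, 0], "yaw": 0},
    {"dp": [0, 0, 0], "yaw": 0},
    {"dp": [0, 0, 0], "yaw": 0},
    {"dp": [0, 0, 0], "yaw": 0},
  ],
  grip=1,
  squeeze=30,
)

```text
time_s: 8.32
tcp_pos: [0.5428, 0.2891, 0.0845]
eef_rot: [180.0, 0.0, 166.4]
contact_force: [-2.1, -0.7, 5.6]
gripper_width: 0.0234
gripper_force: 30.0
```

Emit:
apply_moves(
  targets=[
    {"dp": [0, 0, 0.005], "yaw": 0},
    {"dp": [0, 0, 0.015], "yaw": 0},
    {"dp": [0, 0, 0.03], "yaw": 0},
    {"dp": [0, 0, 0.05], "yaw": 0},
    {"dp": [0, 0, 0.08], "yaw": 0},
    {"dp": [0, -0.02, 0.1], "yaw": 3},
    {"dp": [0.0, -0.05, 0.11], "yaw": 8},
    {"dp": [0, -0.08, 0.11], "yaw": 14},
    {"dp": [0, -0.11, 0.11], "yaw": 20},
    {"dp": [0, -0.14, 0.11], "yaw": 25},
    {"dp": [0, -0.17, 0.11], "yaw": 28.5},
    {"dp": [0, -0.17, 0.11], "yaw": 28.5},
    {"dp": [0, -0.17, 0.11], "yaw": 28.5},
  ],
)

```text
time_s: 9.4
tcp_pos: [0.5424, 0.1174, 0.1944]
eef_rot: [180.0, 0.0, -165.3]
contact_force: [-0.3, 1.0, -1.7]
gripper_width: 0.0235
gripper_force: 30.0
```

Run:
```python
from h import *
import pickle
s=get_state(); print(s['gripper_width'],s['gripper_force'],s['contact_force'])
c,W,s=wcap('w3.png'); pickle.dump((c,W,s),open('w3.pkl','wb'))
R=Ro.from_euler('xyz',s['eef_rot'],degrees=True).as_matrix()
# bore: image patch around predicted bore in top, wrist1
b=cap('top'); g=[]
import numpy as np
X=np.array([.6734,.0367,.060])
p=b['R']@X+b['t']; u=p[0]/p[2]*b['fx']+b['cx'];v=p[1]/p[2]*b['fy']+b['cy']; print('top pred',u,v)
im=b['image']; ci=im[int(v)-20:int(v)+21,int(u)-20:int(u)+21,::-1]
c1,W1,s1=pickle.load(open('w1.pkl','rb'))
d=np.linalg.norm(W1-X,axis=-1); j=np.unravel_index(np.nanargmin(d),d.shape); print('w1',j,d[j])
cj=c1['image'][j[0]-20:j[0]+21,j[1]-20:j[1]+21,::-1]
f=lambda I:cv2.resize(I,(390,390),interpolation=cv2.INTER_NEAREST)
cv2.imwrite('pics/bore.png',np.hstack([f(ci),f(cj)])); cv2.imwrite('pics/w3h.png',c['image'][:,:,::-1])
```

```text
0.023470883586125584 29.99925523996353 [-0.34447439  1.00786722 -1.68540332]
top pred 253.7722225994195 167.8166206233399
w1 (np.int64(271), np.int64(270)) 0.00632681969334421
```

View pics/bore.png

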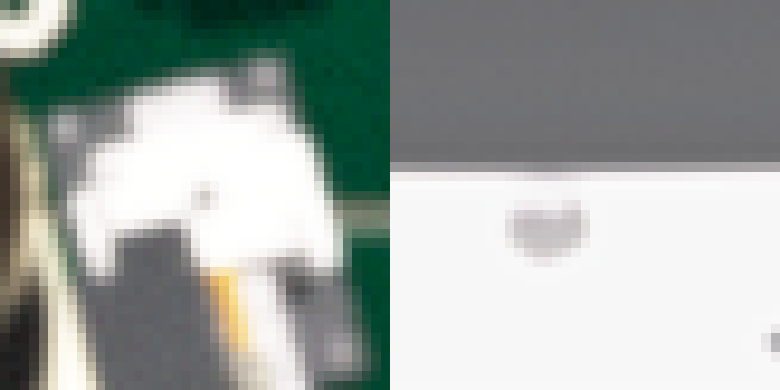

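View pics/w3.png

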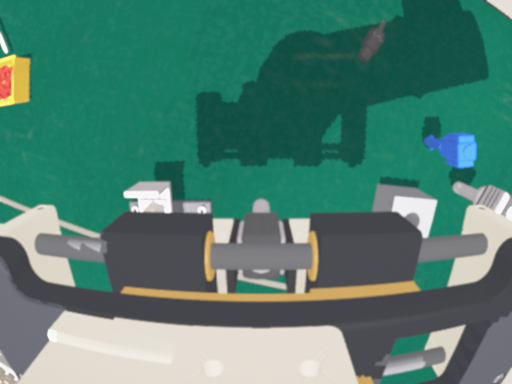

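The top patch shows the bore spot at pixel (253.7,167), and the w1 patch shows it at about (265.8,274.7). The wrist view shows the pin held upright between the fingers.

Run:
```python
from h import *
import pickle
t=np.radians(15.1); ex=np.array([np.cos(t),np.sin(t)]); ey=np.array([-ex[1],ex[0]])
a,b=pickle.load(open('c.pkl','rb'))
def hitp(c,u,v):
    d=c['R'].T@np.array([(u-c['cx'])/c['fx'],(v-c['cy'])/c['fy'],1]); o=-c['R'].T@c['t']; return o+d*(.06-o[2])/d[2]
def rep(n,X): print(n,X.round(4),'f',(X[:2]@ex).round(4),(X[:2]@ey).round(4))
def cen(I,u,v,r,th):
    g=I.astype(float).mean(2); vv,uu=np.mgrid[v-r:v+r+1,u-r:u+r+1]; p=g[v-r:v+r+1,u-r:u+r+1]; w=np.clip(th-p,0,None); print(p.astype(int).tolist() if r<4 else ''); return (w*uu).sum()/w.sum(),(w*vv).sum()/w.sum()
u,v=cen(b['image'],254,167,2,250); print(u,v); rep('top',hitp(b,u,v))
# scene
X=np.array([.6734,.0367,.06]);p=a['R']@X+a['t']; us,vs=p[0]/p[2]*a['fx']+a['cx'],p[1]/p[2]*a['fy']+a['cy']; print('scene pred',us,vs)
g=a['image'].astype(int).mean(2); print(g[int(vs)-5:int(vs)+6,int(us)-6:int(us)+8].astype(int))
c1,W1,s1=pickle.load(open('w1.pkl','rb'))
def hw(u,v):
    dx=(u-c1['cx'])/c1['fx'];dy=(v-c1['cy'])/c1['fy'];th=np.hypot(dx,dy);k=np.tan(th)/th
    T=c1['T_tool_cam'];R=Ro.from_euler('xyz',s1['eef_rot'],degrees=True).as_matrix()
    d=R@T[:3,:3]@np.array([dx*k,dy*k,1]);o=R@T[:3,3]+s1['tcp_pos'];return o+d*(.06-o[2])/d[2]
u,v=cen(c1['image'],266,274,5,235); print(u,v); rep('w1',hw(u,v))
print(c1['image'][268:281,258:275].mean(2).astype(int))
for q in((258,268),(274,268),(266,293)): rep(str(q),hw(*q))
```

```text
[[254, 253, 253, 253, 254], [253, 247, 241, 248, 253], [252, 239, 230, 242, 252], [253, 247, 244, 249, 253], [254, 253, 253, 253, 254]]
253.8901098901099 166.93406593406593
top [0.6769 0.0363 0.06  ] f 0.6629 -0.1413
scene pred 233.46901935659764 181.82678658018418
[[ 38  52  86 142 193 230 248 250 249 242 241 248 247 230]
 [ 80 119 162 226 248 251 251 251 250 249 250 251 251 250]
 [156 208 232 249 252 251 250 250 250 250 250 249 250 250]
 [232 249 250 251 250 250 249 249 249 249 249 249 249 249]
 [251 251 251 250 249 242 235 237 243 248 249 249 249 250]
 [251 250 250 250 245 222 195 202 230 247 249 249 249 250]
 [250 250 250 250 246 230 217 222 238 248 250 250 250 250]
 [250 250 250 249 249 247 246 247 249 250 250 250 248 243]
 [250 250 250 249 249 249 250 250 250 250 249 244 235 210]
 [250 250 249 249 249 250 250 250 250 247 239 215 189 170]
 [247 249 245 241 245 250 250 249 242 227 202 165 152 159]]

266.0447121820616 274.172155287818
w1 [0.6734 0.0364 0.06  ] f 0.6597 -0.1403
[[149 150 149 148 149 147 144 140 139 141 144 148 151 152 152 153 153]
 [234 234 234 233 229 225 220 214 
[... 271 characters left out ...]
 213 207 208 215 218 207 202 231 248 248 247 247]
 [247 247 248 247 223 197 191 192 194 197 194 194 221 247 248 247 247]
 [247 247 248 246 224 199 194 194 195 195 195 198 223 247 248 247 247]
 [247 247 248 248 237 214 201 197 197 199 201 214 238 248 248 247 247]
 [247 247 247 248 247 237 218 208 207 214 224 239 248 248 247 247 247]
 [247 247 247 248 248 248 242 233 232 240 246 248 248 247 247 247 247]
 [247 247 247 247 247 248 248 248 248 248 248 248 247 247 247 247 247]
 [247 247 247 247 247 247 247 248 248 248 247 247 247 247 247 247 247]]
(258, 268) [0.6671 0.0243 0.06  ] f 0.6504 -0.1504
(274, 268) [0.6622 0.0437 0.06  ] f 0.6507 -0.1303
(266, 293) [0.702  0.0439 0.06  ] f 0.6892 -0.1405
```

Emit:
apply_moves(
  targets=[
    {"dp": [0.02, -0.012, 0], "yaw": 0},
    {"dp": [0.045, -0.028, 0], "yaw": 0},
    {"dp": [0.07, -0.043, 0], "yaw": 0},
    {"dp": [0.09, -0.056, 0], "yaw": 0},
    {"dp": [0.11, -0.068, 0], "yaw": 0},
    {"dp": [0.125, -0.077, 0], "yaw": 0},
    {"dp": [0.131, -0.081, -0.01], "yaw": 0},
    {"dp": [0.131, -0.081, -0.025], "yaw": 0},
    {"dp": [0.131, -0.081, -0.04], "yaw": 0},
    {"dp": [0.131, -0.081, -0.048], "yaw": 0},
    {"dp": [0.131, -0.081, -0.05], "yaw": 0},
    {"dp": [0.131, -0.081, -0.05], "yaw": 0},
  ],
)

```text
time_s: 10.5
tcp_pos: [0.673, 0.0385, 0.1428]
eef_rot: [-180.0, -0.1, -165.1]
contact_force: [0.3, 0.7, -0.4]
gripper_width: 0.0234
gripper_force: 30.0
```

Run:
```python
from h import *
s=get_state(); print(s['tcp_pos'],s['contact_force'])
a=cap('scene','s4.png'); b=cap('top')
A=a['image'][130:220,190:280,::-1]; B=b['image'][135:215,215:295,::-1]
cv2.imwrite('pics/s4c.png',np.hstack([cv2.resize(I,(390,390),interpolation=cv2.INTER_CUBIC) for I in(A,B)]))
# tool axis point projections in scene
for z in(.068,.104,.13):
    p=a['R']@np.array([*s['tcp_pos'][:2],z])+a['t']; print(z,p[0]/p[2]*a['fx']+a['cx'],p[1]/p[2]*a['fy']+a['cy'])
W=cloud(a); t=s['tcp_pos']
m=(abs(W[...,0]-t[0])<.02)&(abs(W[...,1]-t[1])<.02)
for z0 in np.arange(.066,.112,.005):
    p=W[m&(W[...,2]>z0)&(W[...,2]<z0+.005)]; print(round(z0,3),len(p),(p.mean(0)-t).round(4) if len(p) else '')
```

```text
[0.67303677 0.03848052 0.14279775] [ 0.31855143  0.728714   -0.4498448 ]
0.068 232.9270721534867 180.27605597846048
0.104 232.29892665415622 172.19977720037738
0.13 231.8306998005224 166.17962644651217
0.066 1 [-0.0069  0.0028 -0.0723]
0.071 4 [-0.0043  0.0004 -0.0694]
0.076 3 [-0.0041  0.0009 -0.0644]
0.081 3 [-0.0034  0.0041 -0.0592]
0.086 7 [-0.0036  0.0006 -0.0542]
0.091 4 [-0.0036  0.0026 -0.0489]
0.096 3 [-0.0018 -0.0002 -0.0441]
0.101 3 [-0.0027  0.0026 -0.041 ]
0.106 1 [-0.0066  0.0041 -0.0365]
0.111 6 [-0.007   0.005  -0.0294]
```

View pics/s4c.png

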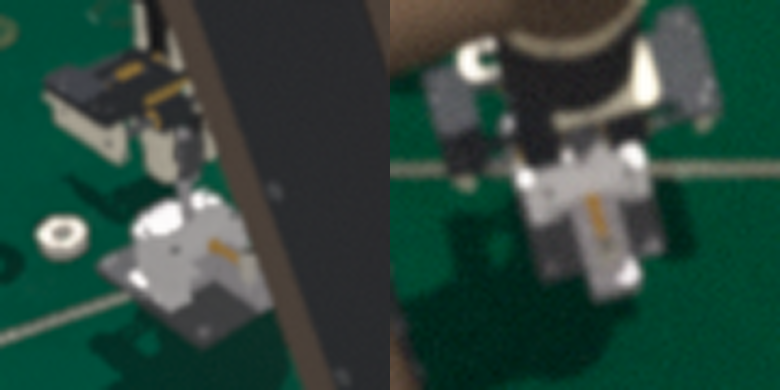

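The pin tip hangs right over the bore at scene (233,181), upright. I'll correct y slightly and descend gently.

Emit:
apply_moves(
  targets=[
    {"dp": [0.0005, -0.0015, 0], "yaw": 0},
    {"dp": [0.0005, -0.0015, -0.002], "yaw": 0},
    {"dp": [0.0005, -0.0015, -0.004], "yaw": 0},
    {"dp": [0.0005, -0.0015, -0.005], "yaw": 0},
    {"dp": [0.0005, -0.0015, -0.006], "yaw": 0},
    {"dp": [0.0005, -0.0015, -0.007], "yaw": 0},
    {"dp": [0.0005, -0.0015, -0.008], "yaw": 0},
    {"dp": [0.0005, -0.0015, -0.008], "yaw": 0},
  ],
)

```text
time_s: 11.27
tcp_pos: [0.6739, 0.0362, 0.1353]
eef_rot: [180.0, -0.0, -165.2]
contact_force: [-0.3, -0.3, -1.8]
gripper_width: 0.0233
gripper_force: 30.0
```

Emit:
apply_moves(
  targets=[
    {"dp": [0, 0, -0.001], "yaw": 0},
    {"dp": [0, 0, -0.002], "yaw": 0},
    {"dp": [0, 0, -0.003], "yaw": 0},
    {"dp": [0, 0, -0.003], "yaw": 0},
  ],
)

```text
time_s: 11.6
tcp_pos: [0.6739, 0.0363, 0.1323]
eef_rot: [180.0, -0.0, -165.2]
contact_force: [0.9, -0.6, -1.7]
gripper_width: 0.0233
gripper_force: 30.0
```

In the bore without contact, tip about 4 mm down. Continuing slowly.

Emit:
apply_moves(
  targets=[
    {"dp": [0, 0, -0.001], "yaw": 0},
    {"dp": [0, 0, -0.002], "yaw": 0},
    {"dp": [0, 0, -0.003], "yaw": 0},
    {"dp": [0, 0, -0.004], "yaw": 0},
    {"dp": [0, 0, -0.004], "yaw": 0},
  ],
)

```text
time_s: 12.02
tcp_pos: [0.6739, 0.0363, 0.1283]
eef_rot: [180.0, -0.0, -165.2]
contact_force: [0.5, -0.6, -1.3]
gripper_width: 0.0233
gripper_force: 30.0
```

Emit:
apply_moves(
  targets=[
    {"dp": [0, 0, -0.001], "yaw": 0},
    {"dp": [0, 0, -0.002], "yaw": 0},
    {"dp": [0, 0, -0.003], "yaw": 0},
    {"dp": [0, 0, -0.004], "yaw": 0},
    {"dp": [0, 0, -0.005], "yaw": 0},
    {"dp": [0, 0, -0.005], "yaw": 0},
  ],
)

```text
time_s: 12.52
tcp_pos: [0.6739, 0.0363, 0.1233]
eef_rot: [180.0, -0.0, -165.2]
contact_force: [0.2, 0.2, -1.2]
gripper_width: 0.0235
gripper_force: 30.0
```

Emit:
apply_moves(
  targets=[
    {"dp": [0, 0, -0.001], "yaw": 0},
    {"dp": [0, 0, -0.002], "yaw": 0},
    {"dp": [0, 0, -0.003], "yaw": 0},
    {"dp": [0, 0, -0.003], "yaw": 0},
  ],
)

```text
time_s: 12.85
tcp_pos: [0.6739, 0.0363, 0.1203]
eef_rot: [180.0, -0.0, -165.2]
contact_force: [0.2, 0.8, -1.5]
gripper_width: 0.0235
gripper_force: 30.0
```

Emit:
apply_moves(
  targets=[
    {"dp": [0, 0, -0.001], "yaw": 0},
    {"dp": [0, 0, -0.002], "yaw": 0},
    {"dp": [0, 0, -0.003], "yaw": 0},
    {"dp": [0, 0, -0.004], "yaw": 0},
    {"dp": [0, 0, -0.005], "yaw": 0},
    {"dp": [0, 0, -0.006], "yaw": 0},
    {"dp": [0, 0, -0.007], "yaw": 0},
    {"dp": [0, 0, -0.007], "yaw": 0},
  ],
)

```text
time_s: 13.52
tcp_pos: [0.6739, 0.0363, 0.1133]
eef_rot: [180.0, -0.0, -165.2]
contact_force: [-0.4, 0.4, -2.0]
gripper_width: 0.0241
gripper_force: 30.0
```

Emit:
apply_moves(
  targets=[
    {"dp": [0, 0, -0.001], "yaw": 0},
    {"dp": [0, 0, -0.002], "yaw": 0},
    {"dp": [0, 0, -0.003], "yaw": 0},
    {"dp": [0, 0, -0.004], "yaw": 0},
    {"dp": [0, 0, -0.004], "yaw": 0},
  ],
)

```text
time_s: 13.93
tcp_pos: [0.6739, 0.0363, 0.1093]
eef_rot: [180.0, -0.0, -165.2]
contact_force: [0.1, 0.5, -1.1]
gripper_width: 0.0233
gripper_force: 30.0
```

Emit:
apply_moves(
  targets=[
    {"dp": [0, 0, -0.001], "yaw": 0},
    {"dp": [0, 0, -0.002], "yaw": 0},
    {"dp": [0, 0, -0.003], "yaw": 0},
    {"dp": [0, 0, -0.004], "yaw": 0},
    {"dp": [0, 0, -0.005], "yaw": 0},
    {"dp": [0, 0, -0.006], "yaw": 0},
    {"dp": [0, 0, -0.007], "yaw": 0},
    {"dp": [0, 0, -0.007], "yaw": 0},
  ],
)

```text
time_s: 14.6
tcp_pos: [0.6739, 0.0363, 0.1023]
eef_rot: [180.0, -0.0, -165.2]
contact_force: [-0.2, 0.2, -0.7]
gripper_width: 0.0236
gripper_force: 30.0
```

Emit:
apply_moves(
  targets=[
    {"dp": [0, 0, -0.001], "yaw": 0},
    {"dp": [0, 0, -0.002], "yaw": 0},
    {"dp": [0, 0, -0.003], "yaw": 0},
    {"dp": [0, 0, -0.004], "yaw": 0},
    {"dp": [0, 0, -0.005], "yaw": 0},
    {"dp": [0, 0, -0.006], "yaw": 0},
    {"dp": [0, 0, -0.006], "yaw": 0},
  ],
)

```text
time_s: 15.18
tcp_pos: [0.6739, 0.0363, 0.0963]
eef_rot: [180.0, -0.0, -165.2]
contact_force: [0.4, -0.6, -0.9]
gripper_width: 0.0237
gripper_force: 30.0
```

Emit:
apply_moves(
  targets=[
    {"dp": [0, 0, -0.001], "yaw": 0},
    {"dp": [0, 0, -0.002], "yaw": 0},
    {"dp": [0, 0, -0.003], "yaw": 0},
    {"dp": [0, 0, -0.003], "yaw": 0},
  ],
)

```text
time_s: 15.52
tcp_pos: [0.6739, 0.0363, 0.0933]
eef_rot: [180.0, -0.0, -165.2]
contact_force: [-0.1, -0.3, -1.8]
gripper_width: 0.0235
gripper_force: 30.0
```

Emit:
apply_moves(
  targets=[
    {"dp": [0, 0, -0.0005], "yaw": 0},
    {"dp": [0, 0, -0.001], "yaw": 0},
    {"dp": [0, 0, -0.0015], "yaw": 0},
    {"dp": [0, 0, -0.0015], "yaw": 0},
  ],
)

```text
time_s: 15.85
tcp_pos: [0.6741, 0.0363, 0.0926]
eef_rot: [-180.0, 0.0, -165.1]
contact_force: [-1.8, 0.5, 2.8]
gripper_width: 0.0234
gripper_force: 30.0
```

Emit:
apply_moves(
  targets=[
    {"dp": [0, 0, -0.0005], "yaw": 0},
    {"dp": [0, 0, -0.001], "yaw": 0},
    {"dp": [0, 0, -0.001], "yaw": 0},
  ],
)

```text
time_s: 16.1
tcp_pos: [0.6742, 0.0363, 0.0925]
eef_rot: [-180.0, 0.0, -165.1]
contact_force: [-4.7, 1.6, 9.6]
gripper_width: 0.0241
gripper_force: 30.0
```

Collar seated at the expected height with about 10 N on it. Releasing.

Emit:
apply_moves(
  targets=[
    {"dp": [0, 0, 0.001], "yaw": 0},
    {"dp": [0, 0, 0.001], "yaw": 0},
    {"dp": [0, 0, 0.001], "yaw": 0},
    {"dp": [0, 0, 0.001], "yaw": 0},
    {"dp": [0, 0, 0.001], "yaw": 0},
    {"dp": [0, 0, 0.001], "yaw": 0},
  ],
  grip=-0.25,
)

```text
time_s: 16.6
tcp_pos: [0.674, 0.0363, 0.0918]
eef_rot: [-180.0, -0.0, -165.2]
contact_force: [0.1, -0.4, 0.9]
gripper_width: 0.0537
gripper_force: 0.0
```

Emit:
apply_moves(
  targets=[
    {"dp": [0, 0, 0.005], "yaw": 0},
    {"dp": [0, 0, 0.015], "yaw": 0},
    {"dp": [0, 0, 0.03], "yaw": 0},
    {"dp": [0, 0, 0.05], "yaw": 0},
    {"dp": [0, 0, 0.07], "yaw": 0},
    {"dp": [-0.01, 0, 0.1], "yaw": 0},
    {"dp": [-0.03, 0, 0.13], "yaw": 0},
    {"dp": [-0.06, -0.01, 0.15], "yaw": 0},
    {"dp": [-0.09, -0.02, 0.155], "yaw": 0},
    {"dp": [-0.12, -0.03, 0.155], "yaw": 0},
    {"dp": [-0.15, -0.04, 0.155], "yaw": 0},
    {"dp": [-0.15, -0.04, 0.155], "yaw": 0},
    {"dp": [-0.15, -0.04, 0.155], "yaw": 0},
  ],
)

```text
time_s: 17.68
tcp_pos: [0.5231, -0.0041, 0.2492]
eef_rot: [180.0, 0.2, -165.2]
contact_force: [1.1, -0.0, 0.6]
gripper_width: 0.0551
gripper_force: 0.0
```

```bash
python3 tab.py
python3 - <<'E'
from h import *
c,W,s=wcap('w5.png'); print(s['tcp_pos'],s['gripper_width'])
sel(W,'head',.62,.74,-.02,.09,.09,.13); sel(W,'headtop',.62,.74,-.02,.09,.096,.13)
x,y,z=np.moveaxis(W,-1,0); m=(x>.53)&(x<.74)&(y>-.03)&(y<.09)&(z>.03)&(z<.13); v,u=np.where(m); print(u.min(),u.max(),v.min(),v.max())
cr=c['image'][max(0,v.min()-5):v.max()+5,u.min()-5:u.max()+5,::-1]; cv2.imwrite('pics/w5c.png',cv2.resize(cr,None,fx=4,fy=4)[:600,:800])
E
```

```text
[ 1.08540454 -0.03401817  0.56044499]
top 0 
top 0 
wrist 212 [0.5537 0.5545 0.6502 0.6524]
wrist 192 [0.5542 0.5547 0.6494 0.6511]
[ 0.52467554 -0.00352888  0.24829511] 0.05512814594032128
head 0
headtop 0
231 290 209 293
```

View pics/w5c.png

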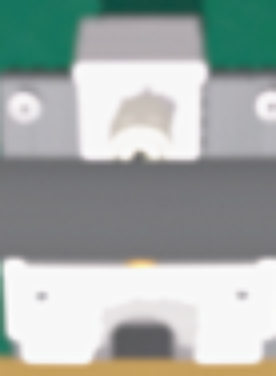

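The crop shows the slide home and the pin collar and shank at the clevis. The head is hidden by the gripper frame, so I'll back off a bit and look again.

Emit:
apply_moves(
  targets=[
    {"dp": [-0.03, -0.01, 0.01], "yaw": 0},
    {"dp": [-0.06, -0.02, 0.03], "yaw": 0},
    {"dp": [-0.08, -0.02, 0.05], "yaw": 0},
    {"dp": [-0.08, -0.02, 0.05], "yaw": 0},
    {"dp": [-0.08, -0.02, 0.05], "yaw": 0},
  ],
)

```text
time_s: 18.25
tcp_pos: [0.4447, -0.0233, 0.2985]
eef_rot: [180.0, 0.2, -165.1]
contact_force: [1.1, 0.1, 0.2]
gripper_width: 0.0546
gripper_force: 0.0
```

Run:
```python
from h import *
c,W,s=wcap('w6.png'); print(s['tcp_pos'])
sel(W,'wrist head',.63,.72,-.01,.08,.075,.13); sel(W,'wrist top',.63,.72,-.01,.08,.096,.13)
for n in('scene','top'):
    V=cloud(cap(n)); sel(V,n+' head',.63,.72,-.01,.08,.075,.13); sel(V,n+' top',.63,.72,-.01,.08,.096,.13)
```

```text
[ 0.44473148 -0.02331793  0.29853303]
wrist head 0
wrist top 0
scene head 95 [0.657 0.019 0.075] [0.69  0.056 0.104] c [0.6681 0.039  0.093 ] rect [672.3  36.6] [26.8 34.7] 17.6
scene top 48 [0.658 0.019 0.096] [0.69  0.053 0.104] c [0.6709 0.0372 0.1   ] rect [672.3  36.4] [26.8 34.3] 17.6
top head 71 [0.659 0.02  0.08 ] [0.689 0.053 0.108] c [0.6719 0.0359 0.0973] rect [673.6  36.3] [26.7 32.6] 13.8
top top 53 [0.66  0.02  0.096] [0.689 0.053 0.108] c [0.6736 0.0366 0.0999] rect [673.8  36. ] [26.3 32. ] 14.1
```

The scene and top cameras put the pin head's top at 100 mm and measure it 33–34 mm wide over the buttons. So the collar is seated, the buttons are out and the pin stands upright at the bore. Handing in.

```bash
python3 -c "
from h import *
print(r.close_job())"
```

```text
the job is handed in; nothing more can be done
None
```

The job is handed in, and the judge returned no verdict: the slide is home, the ball-lock pin is seated in the clevis with its collar down and both buttons sprung out, and the arm is clear.

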